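Open the touch-latch bench cupboard

ROBOT

A 6-joint arm with a two-finger parallel gripper is mounted at the origin on the work surface. World frame = base frame: x ahead of the robot, y to its left, z up, the work surface at z = 0. Lengths are in mm, angles in rad, forces in N, time in s.
With the tool pointing down it reaches from about 325 to 925 mm from the base axis. Payload 3.1 kg.
Tool frame: the origin (TCP) lies on the centre line of the jaws, within the pads' length; the fingertips stand 17 mm ahead of it and the grasp point (between the pads) lies 2 mm behind it; y points along the fingers, z is the direction in which the jaws open and shut, and the axes are right-handed (so a half turn about y gives the same grasp; the last joint's range is limited). The gripper opens to 85 mm and grips with 20 to 120 N. Pads are 22 mm wide; open, the fingers measure 114 mm over their backs; the gripper's body (76 mm by 85 mm) begins 54 mm behind the grasp point. The pads swing forward as they close: fully open they stand 13 mm farther back than shut.
Start: joints at [1.153, 0.217, 1.613, -0, 1.311, -0.112], TCP at [188.141, 596.022, 248.3] pointing down, gripper open.
Joint ranges: [-2.75, 2.75], [-0.78, 2.1], [0.31, 2.55], [-1.13, 4.27], [0.13, 2.63], [-2.58, 2.58]. Speed limits (rad/s): [2.79, 2.79, 3.14, 3.14, 3.14, 3.14].

INTERFACE

Orientations are given as a unit quaternion [w, x, y, z].
In Python, from rig import telemetry, cams, order gives the robot as it stands.
- The arm moves only by the tool carry_out, never from a script. Its argument "increments" is a list that holds one entry, the list of rows, each a list of 7 numbers: the shift along the tool's x, y, z in m, then the turn, a rotation vector about the tool's x, y, z in degrees, then the closure, from 0 (fully open) to 1 (shut). A call has 1 to 5 rows; each row shifts and turns the commanded pose from where the row before left it, along the tool's axes as they then stand; what a row does not reach is not made up. A row lasts 1/10 s, in which the tool goes at most 50 mm and 8.59 degrees, less where a joint would pass 70% of its speed; a pose out of reach is approached as far as the arm can. A call is refused whole if a number of a shift passes 0.05 or a number of a turn 8.59, either way. A call with a gripper value outside its range is refused whole. The fingers move at their own pace and stop on an object; "newtons" is the grip in N (left out, the last holds). Time passes only in rows, so rows that do not move let the fingers close. It gives the time, the measured TCP pose, the force and the opening at its end, in the units of the state.
- telemetry.get_obs(): the state, without advancing time (a new reading comes with each control period).
- cams.grab_frame(name): name is "scene" or "side" or "wrist"; returns the picture (400x640x3 uint8, blue, green, red); there is no depth.
- cams.get_calibration(name): a dict with "camera_matrix" (3x3 intrinsics, pixels), "R" (3x3) and "t" (3): a world point X has camera coordinates R X + t; the wrist camera has in their place "mount" (4x4, takes a point from camera to tool coordinates, whose origin is the TCP and whose axes are the tool frame's). Camera axes: x right, y down, z forward; pixel columns grow to the right and rows downward; lengths in mm; the calibration is good to about 2 mm. A picture is of the moment at which its call begins: read the wrist's pose just before it. get_calibration takes no time and is no camera call.
- order.hand_in(): hands the job in, once; it reports no verdict.
The state is a dict: "time": time; "joint_pos": joint angles; "joint_velocities": joint speeds; "tau": joint torques, N m; "position": TCP position; "orientation": TCP orientation; "contact_force": force on the tool from outside, world axes, zero at the start; "torque": the same for the moment, N m; "finger_gap": finger opening in mm.
Only numpy, scipy, OpenCV 4.12 (cv2) and the standard library are available. Lean on these libraries where they do the work, as an engineer would, in place of code of your own. Each camera call takes 0.05 s, during which the arm holds its last target. There are 200 camera calls.

TASK

Open the wide one of the two handle-less bench cupboards so that the polishing wheels inside can be reached: press its door at the free edge until the touch catch lets go and the door springs ajar, then put a fingertip behind that edge and swing the door wide open, about square to the cupboard. Touch and push only: do not grip the door between the fingers, leave the narrow cupboard shut, and do not disturb the things standing about.

Things in the scene. Friction and masses are not known exactly. Their poses are not given: they have to be found in the camera images.
- wide_cupboard: The wide one of two plain plywood cupboards that stand 12 mm apart on a 20 mm high plinth, in either order: 210 mm wide, 200 deep, 230 high (top 250 mm above the bench), fixed. One door facing the robot, without handle. Origin: centre of its underside, on the plinth. x points from its front to its back (away from the robot), y left along the front, z up.
- wide_hinge (a point): Top end of the wide cupboard's vertical hinge axis: at the door's left edge seen from the robot (+y end), on the plane of the shut door's outer face, level with the door's top edge (2 mm below the cupboard's top). It stays put when the door swings. Axes as wide_cupboard. The cupboard's front edges lie 21 mm in +x of it (16 mm door, 5 mm gap).
- wide_edge (a point): Top corner of the wide door's free edge (right, -y, when shut), on its outer face; moves with it. Door panel 206 mm wide, 226 high, 16 thick; wide_front is its outer, wide_back its inner face. Axes: x through the door from outer to inner face (into the cupboard when shut), y along the door towards the hinge, z up. Inner face bare but for a 32 mm steel striker low down, 41 mm from this edge.
- wide_catch (a point): Spot on the wide door's outer face (moves with it) over the touch catch, 41 mm from the free edge, 32 mm above the door's foot. Pressing the door in about 3 mm at its free edge (about 5 to 6 N there at any height, more nearer the hinge; stop at 5 mm) frees the catch. As the finger backs off, the door follows, springs out and rests near 0.43 rad, its free edge 85 mm out. The catch stays free.
- wide_door (a joint): Angle of the wide door, rad: 0 to 0.005 shut and latched, negative (down to -0.023) pressed in, positive open: the free edge swings out towards the robot, then to the left, 1.57 square to the front, stop at 1.65. Past 0.43 light friction holds it at any angle; swinging it slowly takes 1 to 3 N.
- narrow_door (a joint): Angle of the narrow cupboard's door (146 mm wide, same kind of catch), rad: 0 shut. It is to stay shut and latched.
- narrow_hinge (a point): Top end of the narrow cupboard's hinge axis, at its door's left edge on the outer face, level with the door's top; axes as for the wide cupboard.
- jar: Loose brown glass jar, 60 mm across, 75 mm high, standing on the bench in front of the narrow cupboard. Origin at the centre of its underside, z up.
- oil: Loose white bottle, 52 mm across, 110 mm high, standing on top of the narrow cupboard towards the back. Origin at the centre of its underside, z up.
- hammer: Loose hammer, 240 mm long, lying on the bench beside one end of the plinth. Origin at the middle of its underside, x along the handle towards the head.
- tin: Loose tin, 72 mm across, 85 mm high, standing on the bench beside the other end of the plinth. Origin at the centre of its underside, z up.

How it is judged:
By the outcome, as a careful person would: the job done as asked, in the order asked, and still so for the second after the job is handed in, with the robot touching nothing.
It also fails if it takes over 53 s, if anything falls off the work surface, if the arm or the gripper's body presses on something with over 40 N, if the wrist force passes 120 N, or if a joint passes its speed limit or range.

## Working session

There is one attempt and no reset: what is moved stays moved. The work goes in short steps, Python scripts to look and compute and a tool call to move; the robot and the scene stay as the last step left them, time stands still between calls to the robot, and variables do not carry over. Pictures are saved under pics/ and viewed, about 8 in all and at most 12, crops included, and the job is handed in when it is done.

Besides the shell and the picture viewer there is one more tool, called after ">>>" by a JSON object that holds its "op" and its "data". carry_out: Moves the arm, as the interface text tells. Its arguments: {"type":"object","properties":{"increments":{"type":"array"},"newtons":{"type":"number"}},"required":["increments"]}

```bash
mkdir -p pics; ls
python3 - <<'E'
from rig import telemetry,cams
import cv2
o=telemetry.get_obs(); print({k:o[k] for k in('time','position','orientation','contact_force','finger_gap')})
for n in('scene','side'):
    cv2.imwrite(f'pics/{n}0.png',cams.grab_frame(n)); c=cams.get_calibration(n); print(n,c)
print(cams.get_calibration('wrist'))
E
```

```text
pics
{'time': 0.0, 'position': array([187.81247346, 595.28938971, 246.96088824]), 'orientation': array([-0.69802522,  0.69968547, -0.10794354,  0.10746735]), 'contact_force': array([ 0.71994923, -0.03137992,  0.11113477]), 'finger_gap': 85.11830413525966}
scene {'camera_matrix': array([[437.16898047,   0.        , 320.21011276],
       [  0.        , 437.16898047, 195.86317419],
       [  0.        ,   0.        ,   1.        ]]), 'R': array([[-0.94902131, -0.3151758 , -0.00477233],
       [-0.24746332,  0.75434029, -0.60805644],
       [ 0.19524463, -0.57587754, -0.79387946]]), 't': array([ 574.69762366,  245.93201766, 1284.0982035 ])}
side {'camera_matrix': array([[482.8960596 ,   0.        , 312.20795391],
       [  0.        , 482.8960596 , 193.79091649],
       [  0.        ,   0.        ,   1.        ]]), 'R': array([[ 0.98887029, -0.14646934, -0.02612065],
       [-0.10053381, -0.52840161, -0.84302117],
       [ 0.10967456,  0.83626459, -0.53724577]]), 't': array([-583.67181606,  225.67617165, 1224.83141685])}
{'camera_matrix': array([[359.0563751 ,   0.        , 316.56249287],
       [  0.        , 359.0563751 , 197.48226514],
       [  0.        ,   0.        ,   1.        ]]), 'mount': array([[-1.22822077e-04,  9.48806225e-01,  3.15858722e-01,
        -8.05740997e+01],
       [ 8.01741444e-04, -3.15858529e-01,  9.48805958e-01,
        -1.25333247e+02],
       [ 9.99999671e-01,  3.69771346e-04, -7.21902872e-04,
        -4.18130721e-01],
       [ 0.00000000e+00,  0.00000000e+00,  0.00000000e+00,
         1.00000000e+00]])}
```

View pics/scene0.png

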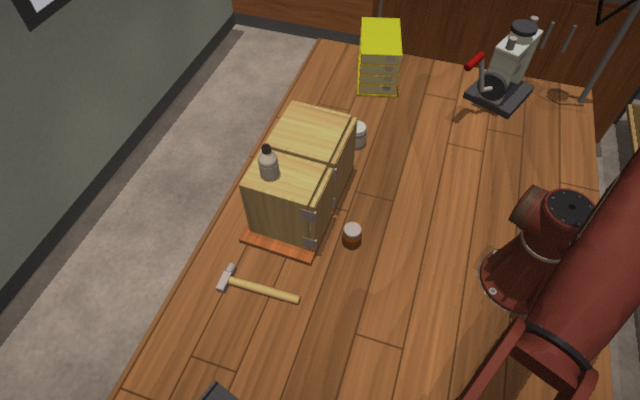

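View pics/side0.png

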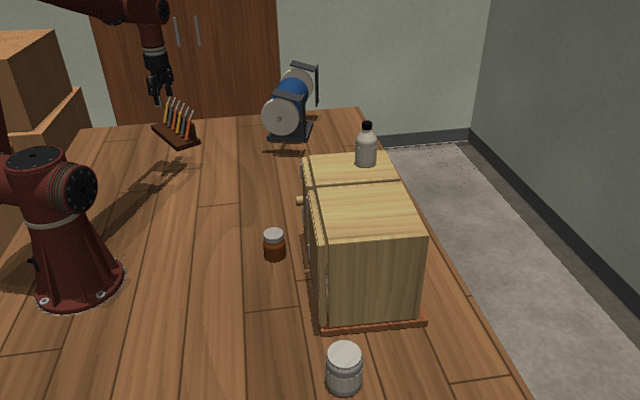

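The oil stands on the far (+y) box, so that one is narrow and the wide one is at −y (tin end), with its free edge at −y. The jar is at about (352,235) in scene and the tin at (344,368) in side. I'll enlarge both cupboards for corner pixels.

Run:
```python
import cv2
a=cv2.imread('pics/scene0.png')[95:260,225:385]; b=cv2.imread('pics/side0.png')[140:340,255:435]
cv2.imwrite('pics/c1.png',cv2.resize(a,None,fx=3.6,fy=3.6,interpolation=cv2.INTER_CUBIC))
cv2.imwrite('pics/c2.png',cv2.resize(b,None,fx=3,fy=3,interpolation=cv2.INTER_CUBIC))
```

```text
(no output)
```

View pics/c1.png

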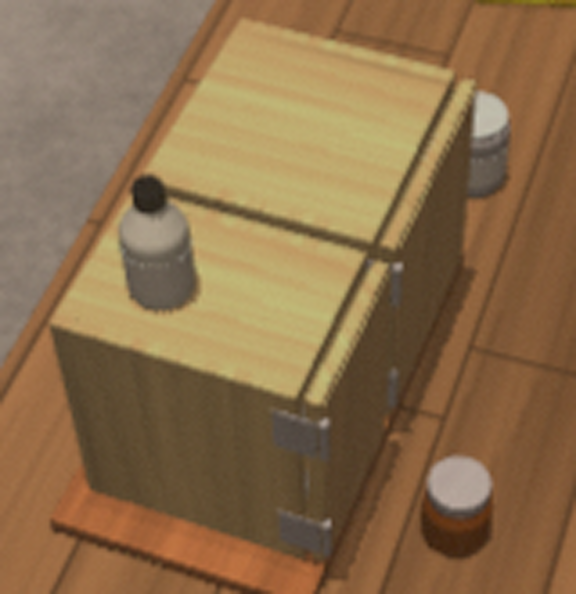

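View pics/c2.png

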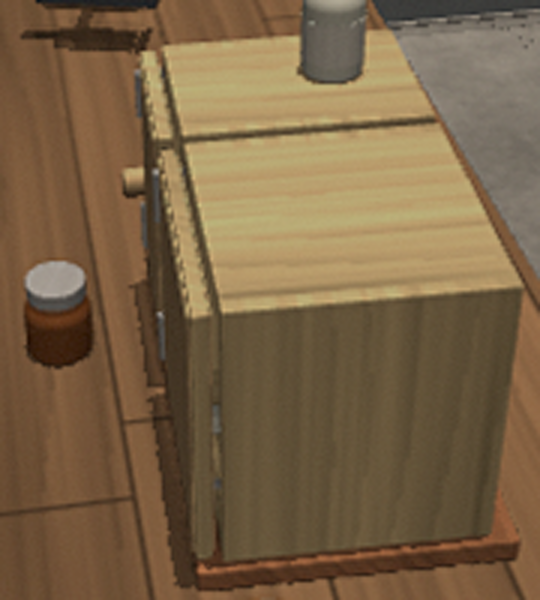

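```bash
cat > h.py <<'E'
import numpy as np
from rig import cams
def proj(n,P):
    c=cams.get_calibration(n); q=(np.atleast_2d(P)@c['R'].T+c['t'])@c['camera_matrix'].T
    return q[:,:2]/q[:,2:]
def ray(n,uv,z):
    c=cams.get_calibration(n); R=c['R']; C=-R.T@c['t']
    d=R.T@np.linalg.inv(c['camera_matrix'])@np.array([*uv,1.]); return C+d*(z-C[2])/d[2]
E
python3 - <<'E'
import numpy as np
from scipy.optimize import least_squares
from h import *
s=lambda u,v:(225+u/3.6,95+v/3.6); d=lambda u,v:(255+u/3,140+v/3)
# local coords: origin wide_hinge; x into cupboard, y left ; free edge y=-206
# cupboard spans y -208..+2 ; front x=21, back 221?(depth 200 incl. or excl. door -> parameter)
M=[('scene',s(242,20),'B',-208,2),('scene',s(452,75),'F',-208,2),('scene',s(474,83),0,-206,0),('scene',s(393,252),0,0,0),
('side',d(220,310),'F',-208,2),('side',d(520,288),'B',-208,2),('side',d(437,122),'B',2,2),('side',d(190,318),0,-206,0),('side',d(160,150),0,0,0)]
M+=[('scene',s(300,398),'F',164,2),('side',d(165,45),'F',164,2),('scene',s(323,403),0,162,0),('side',d(142,52),0,162,0)]
def f(p,full=False):
    x,y,a,D=p; r=[]
    for n,uv,lx,ly,dz in M:
        lx={'F':21,'B':21+D}.get(lx,lx)
        P=[x+np.cos(a)*lx-np.sin(a)*ly,y+np.sin(a)*lx+np.cos(a)*ly,248+dz]
        r.append(proj(n,P)[0]-uv)
    return np.ravel(r)
S=least_squares(f,[550,0,0,200],x_scale=[10,10,.1,10],loss='soft_l1'); print(S.x); print(S.fun.reshape(-1,2).round(1) if 0 else f(S.x).reshape(-1,2).round(1))
x,y,a,D=S.x; print('free edge',x+np.sin(a)*206,y-np.cos(a)*206)
print('jar',ray('scene',s(458,487),75),ray('side',d(57,275),75)); print('tin',ray('side',(344,352),85),ray('scene',s(485,115),85))
E
```

```text
[ 5.78455321e+02 -5.70739539e+01 -4.14142654e-02  1.96359194e+02]
[[ 0.7 -0.9]
 [ 0.8 -1.6]
 [ 0.9 -1.3]
 [ 1.1 -1.4]
 [ 0.9  0.1]
 [ 0.1 -1.2]
 [ 0.  -0.3]
 [ 0.  -1.4]
 [-0.4 -1.2]
 [-1.6 -0.6]
 [-0.2 -0.7]
 [-0.2  0.2]
 [-0.6 -1.4]]
free edge 569.9264206165357 -262.8973196257018
jar [493.94798011  32.38465965  75.        ] [495.21624807  26.08592906  75.        ]
tin [ 595.69221443 -390.83207108   85.        ] [ 586.56593616 -390.23975029   85.        ]
```

```bash
cat >> h.py <<'E'
from rig import telemetry
from scipy.spatial.transform import Rotation
def pose():
    o=telemetry.get_obs(); q=o['orientation']; return np.array(o['position']),Rotation.from_quat([q[1],q[2],q[3],q[0]]).as_matrix(),o
def to(target):
    p,R,o=pose(); d=R.T@(np.array(target)-p)
    print('t',o['time'],'p',p.round(1),'F',o['contact_force'].round(1),'tool d mm',d.round(1),'j',np.round(o['joint_pos'],2)); return d
E
python3 - <<'E'
from h import *
p,R,o=pose(); print(R.round(3)); to([490,-245,220])
E
```

```text
[[ 0.954 -0.001  0.301]
 [-0.301 -0.002  0.954]
 [-0.    -1.    -0.002]]
t 0.1 p [187.9 595.4 247.1] F [-0.1  0.  -0. ] tool d mm [ 541.2   28.5 -710.4] j [ 1.15  0.22  1.61  0.    1.31 -0.11]
```

>>> {"op": "carry_out", "data": {"increments": [[[0.027,0,-0.035,0,0,0,1],[0.027,0,-0.035,0,0,0,1],[0.027,0,-0.035,0,0,0,1],[0.027,0,-0.035,0,0,0,1],[0.027,0,-0.035,0,0,0,1]]], "newtons": 20}}

```text
time: 0.6
position: [264.2, 386.6, 247.7]
orientation: [-0.699, 0.699, -0.108, 0.107]
contact_force: [0.5, -0.3, -0.1]
finger_gap: 12.3
```

>>> {"op": "carry_out", "data": {"increments": [[[0.027,0,-0.035,0,0,0,1],[0.027,0,-0.035,0,0,0,1],[0.027,0,-0.035,0,0,0,1],[0.027,0,-0.035,0,0,0,1],[0.027,0,-0.035,0,0,0,1]]]}}

```text
time: 1.1
position: [340.1, 179.3, 248.0]
orientation: [0.699, -0.699, 0.107, -0.108]
contact_force: [1.2, 1.1, 0.1]
finger_gap: -0.0
```

>>> {"op": "carry_out", "data": {"increments": [[[0.027,0,-0.035,0,0,0,1],[0.027,0,-0.035,0,0,0,1],[0.027,0,-0.035,0,0,0,1],[0.027,0,-0.035,0,0,0,1],[0.027,0,-0.035,0,0,0,1]]]}}

```text
time: 1.6
position: [416.2, -28.3, 248.1]
orientation: [0.699, -0.699, 0.108, -0.108]
contact_force: [1.7, 0.4, 0.5]
finger_gap: 0.4
```

>>> {"op": "carry_out", "data": {"increments": [[[0.02,0,-0.035,0,0,0,1],[0.02,0,-0.035,0,0,0,1],[0.02,0,-0.035,0,0,0,1],[0.02,0,-0.035,0,-7.5,0,1],[0,0,0,0,-7.5,0,1]]]}}

```text
time: 2.1
position: [450.9, -188.4, 248.1]
orientation: [-0.706, 0.708, -0.015, 0.015]
contact_force: [-0.1, 0.9, -1.0]
finger_gap: -0.5
```

```bash
python3 -c "
from h import *
to([530,-243,220]); print(pose()[1].round(3))"
```

```text
t 2.1 p [ 450.9 -188.4  248.1] F [-0.1  0.9 -1. ] tool d mm [ 81.4  28.3 -51. ] j [-0.54 -0.08  1.93 -0.    1.29 -2.07]
[[ 0.999  0.     0.043]
 [-0.043 -0.002  0.999]
 [ 0.    -1.    -0.002]]
```

>>> {"op": "carry_out", "data": {"increments": [[[0.02,0.007,-0.013,0,0,0,1],[0.02,0.007,-0.013,0,0,0,1],[0.02,0.007,-0.013,0,0,0,1],[0.02,0.007,-0.013,0,0,0,1],[0,0,0,0,0,0,1]]]}}

```text
time: 2.6
position: [528.7, -240.6, 218.5]
orientation: [0.707, -0.707, 0.016, -0.015]
contact_force: [-1.0, 0.8, 0.8]
finger_gap: -0.4
```

Run:
```python
from h import *
import cv2
p,R,o=pose(); im=cams.grab_frame('wrist'); c=cams.get_calibration('wrist'); M=c['mount']; K=c['camera_matrix']
to([530,-243,220])
for P in([570,-263,248],[578.5,-57,248]):
    q=K@(np.linalg.inv(M)@np.r_[R.T@(np.array(P)-p),1])[:3]; print(P,(q[:2]/q[2]).round(1),q[2])
cv2.imwrite('pics/w1.png',im)
```

```text
t 2.65 p [ 527.8 -239.6  218.9] F [-0.1  0.4  1.2] tool d mm [ 2.4 -1.1 -3.3] j [-0.55  0.15  1.75  0.    1.25 -2.07]
[570, -263, 248] [261.5 436.8] 129.61665652552654
[578.5, -57, 248] [833.4 435.3] 129.42357669927972
```

View pics/w1.png

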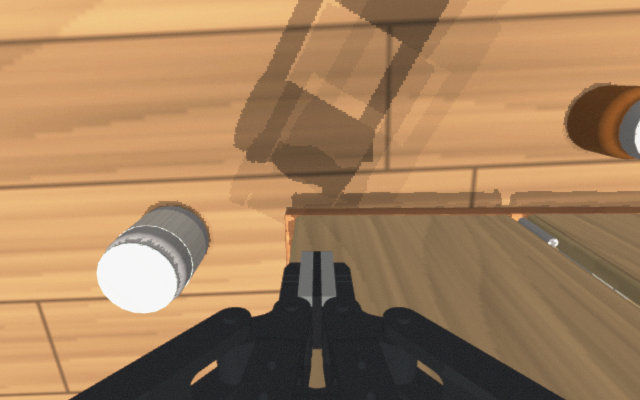

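Wrist view: the closed fingers are at (317,280), and the wide door's foot runs along row 212 with its free edge at column ≈288. The tin is at (145,275) and the jar at (620,125). This matches the model, so I'll approach the door.

>>> {"op": "carry_out", "data": {"increments": [[[0.01,0,-0.003,0,0,0,1],[0.006,0,0,0,0,0,1],[0.004,0,0,0,0,0,1],[0.002,0,0,0,0,0,1],[0,0,0,0,0,0,1]]]}}

```text
time: 3.15
position: [550.2, -243.3, 220.6]
orientation: [-0.707, 0.707, -0.015, 0.016]
contact_force: [-0.4, 0.5, 0.3]
finger_gap: -0.1
```

Run:
```python
from h import *
p,R,o=pose(); c=cams.get_calibration('wrist'); M=c['mount']; K=c['camera_matrix']
to([559,-243,220])
p=np.array([527.8,-239.6,218.9])
for P in([570,-263,22],[576,-120,22]):
    q=K@(np.linalg.inv(M)@np.r_[R.T@(np.array(P)-p),1])[:3]; print(P,(q[:2]/q[2]).round(1),q[2])
```

```text
t 3.15 p [ 550.2 -243.3  220.6] F [-0.4  0.5  0.3] tool d mm [8.8 0.6 0.7] j [-0.53  0.19  1.7  -0.    1.25 -2.06]
[570, -263, 22] [295.  213.9] 344.87303460648604
[576, -120, 22] [444.1 213.7] 344.68937005323056
```

>>> {"op": "carry_out", "data": {"increments": [[[0.002,0,0,0,0,0,1],[0.002,0,0,0,0,0,1],[0.002,0,0,0,0,0,1],[0,0,0,0,0,0,1]]]}}

```text
time: 3.55
position: [556.1, -243.9, 220.3]
orientation: [-0.707, 0.707, -0.015, 0.016]
contact_force: [-0.9, -0.8, -0.2]
finger_gap: 0.1
```

>>> {"op": "carry_out", "data": {"increments": [[[0.002,0,0,0,0,0,1],[0.001,0,0,0,0,0,1],[0,0,0,0,0,0,1]]]}}

```text
time: 3.85
position: [558.4, -244.0, 220.2]
orientation: [0.707, -0.707, 0.016, -0.015]
contact_force: [-2.5, -0.5, 1.7]
finger_gap: -0.2
```

>>> {"op": "carry_out", "data": {"increments": [[[0.001,0,0,0,0,0,1],[0,0,0,0,0,0,1]]]}}

```text
time: 4.05
position: [559.5, -244.0, 220.2]
orientation: [0.707, -0.707, 0.016, -0.015]
contact_force: [-3.3, 0.0, 1.8]
finger_gap: 0.5
```

>>> {"op": "carry_out", "data": {"increments": [[[0.001,0,0,0,0,0,1],[0,0,0,0,0,0,1]]]}}

```text
time: 4.25
position: [560.3, -244.0, 220.2]
orientation: [0.707, -0.707, 0.016, -0.015]
contact_force: [-4.9, -0.3, 1.9]
finger_gap: 0.0
```

>>> {"op": "carry_out", "data": {"increments": [[[0.001,0,0,0,0,0,1],[0,0,0,0,0,0,1]]]}}

```text
time: 4.45
position: [561.2, -244.0, 220.1]
orientation: [0.707, -0.707, 0.016, -0.015]
contact_force: [-5.5, 0.7, 2.0]
finger_gap: 0.0
```

>>> {"op": "carry_out", "data": {"increments": [[[0.0007,0,0,0,0,0,1],[0,0,0,0,0,0,1]]]}}

```text
time: 4.65
position: [561.8, -244.1, 220.1]
orientation: [0.707, -0.707, 0.016, -0.015]
contact_force: [-6.8, 0.7, 2.6]
finger_gap: 0.3
```

>>> {"op": "carry_out", "data": {"increments": [[[-0.005,0,0,0,0,0,1],[-0.01,0,0,0,0,0,1],[-0.015,0,0,0,0,0,1],[-0.02,0,0,0,0,0,1],[-0.025,0,0,0,0,0,1]]]}}

```text
time: 5.15
position: [487.8, -240.8, 220.6]
orientation: [-0.707, 0.707, -0.014, 0.016]
contact_force: [-0.0, -0.1, -0.1]
finger_gap: 0.0
```

>>> {"op": "carry_out", "data": {"increments": [[[-0.025,0,0,0,0,0,1],[-0.025,0,0,0,0,0,1],[0,0,0,0,0,0,1],[0,0,0,0,0,0,1]]]}}

```text
time: 5.55
position: [438.0, -238.8, 220.8]
orientation: [-0.707, 0.707, -0.015, 0.017]
contact_force: [0.1, 0.3, -0.7]
finger_gap: -0.2
```

Run:
```python
from h import *
import cv2
to([440,-243,220])
a=cams.grab_frame('side')[140:340,235:435]; b=cams.grab_frame('scene')[60:260,225:425]
cv2.imwrite('pics/d.png',cv2.resize(np.hstack([a,b]),None,fx=2,fy=2,interpolation=cv2.INTER_CUBIC))
```

```text
t 5.55 p [ 438.  -238.8  220.8] F [ 0.1  0.3 -0.7] tool d mm [ 2.2  0.8 -4.1] j [-0.64 -0.03  1.93  0.    1.23 -2.17]
```

View pics/d.png

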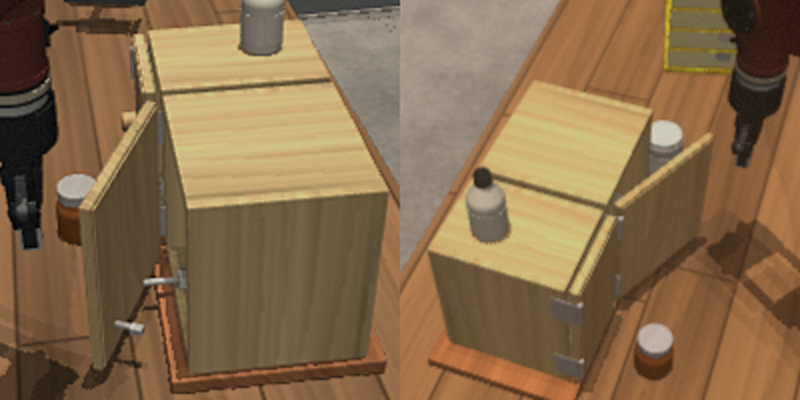

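Side view (left half): the door is ajar with its free top corner at (85,208). The scene half shows it at (712,137), the narrow door still shut and nothing disturbed. Next I'll check the angle, then go round behind the edge.

```bash
python3 -c "
from h import *
print(ray('side',(277.5,244),248),ray('scene',(381,128.5),248))"
```

```text
[ 491.96192153 -246.94864798  248.        ] [ 489.2041745  -234.85505362  248.        ]
```

>>> {"op": "carry_out", "data": {"increments": [[[0,0,-0.027,0,0,0,1],[0,0,-0.027,0,0,0,1],[0.02,0,0,0,0,0,1],[0.025,0,0,0,0,0,1],[0.025,0,0,0,0,0,1]]]}}

```text
time: 6.15
position: [507.1, -296.2, 220.3]
orientation: [-0.707, 0.707, -0.015, 0.016]
contact_force: [-0.6, 0.5, 0.4]
finger_gap: 0.1
```

>>> {"op": "carry_out", "data": {"increments": [[[0.022,0,0,0,0,0,1],[0,0,0,0,0,0,1]]]}}

```text
time: 6.35
position: [530.5, -296.8, 220.3]
orientation: [-0.707, 0.707, -0.014, 0.016]
contact_force: [-0.4, 0.3, 0.4]
finger_gap: 0.1
```

>>> {"op": "carry_out", "data": {"increments": [[[0.006,0,0.015,0,0,0,1],[0,0,0.015,0,0,0,1],[0,0,0.012,0,0,0,1],[0,0,0.008,0,0,0,1],[0,0,0,0,0,0,1]]]}}

```text
time: 6.85
position: [535.1, -245.3, 220.4]
orientation: [0.707, -0.707, 0.015, -0.015]
contact_force: [-0.5, -0.3, 0.5]
finger_gap: -0.1
```

>>> {"op": "carry_out", "data": {"increments": [[[0,0,0,0,8,0,1],[0,0,0,0,8,0,1],[0,0,0,0,8,0,1],[-0.008,0,0,0,0,0,1],[-0.004,0,0,0,0,0,1]]]}}

```text
time: 7.35
position: [523.8, -241.4, 220.3]
orientation: [-0.688, 0.688, -0.162, 0.161]
contact_force: [0.1, -0.6, -0.1]
finger_gap: -0.1
```

>>> {"op": "carry_out", "data": {"increments": [[[-0.003,0,0,0,0,0,1],[-0.003,0,0,0,0,0,1],[0,0,0,0,0,0,1]]]}}

```text
time: 7.65
position: [519.0, -238.7, 220.3]
orientation: [-0.688, 0.688, -0.162, 0.162]
contact_force: [-0.6, 0.1, -0.5]
finger_gap: -0.1
```

>>> {"op": "carry_out", "data": {"increments": [[[-0.006,0,-0.001,0,2,0,1],[-0.006,0,-0.001,0,2,0,1],[-0.006,0,-0.001,0,2,0,1],[-0.006,0,-0.001,0,2,0,1],[-0.006,0,-0.001,0,2,0,1]]]}}

```text
time: 8.15
position: [491.2, -228.1, 220.5]
orientation: [-0.671, 0.671, -0.221, 0.222]
contact_force: [-0.5, 0.0, -0.6]
finger_gap: 0.2
```

>>> {"op": "carry_out", "data": {"increments": [[[-0.0065,0,-0.001,0,2,0,1],[-0.0065,0,-0.001,0,2,0,1],[-0.0065,0,-0.001,0,2,0,1],[-0.0065,0,-0.001,0,2,0,1],[-0.0065,0,-0.001,0,2,0,1]]]}}

```text
time: 8.65
position: [463.2, -210.8, 220.5]
orientation: [-0.649, 0.65, -0.279, 0.28]
contact_force: [-0.3, -0.6, -0.8]
finger_gap: -0.3
```

```bash
cat >> h.py <<'E'
def loc():
    p,R,o=pose(); a=-.041; d=p[:2]-[578.5,-57]; l=np.array([np.cos(a)*d[0]+np.sin(a)*d[1],-np.sin(a)*d[0]+np.cos(a)*d[1]])
    th=a-np.arctan2(R[1,0],R[0,0]); u=np.array([-np.sin(th),-np.cos(th)]); n=np.array([np.cos(th),-np.sin(th)])
    rho=l@u; nn=l@n; print('toolth',th.round(3),'rho',rho.round(1),'n',nn.round(1),'th if n=27',np.round(np.arctan2(-l[0],-l[1])+np.arcsin(27/np.hypot(*l)),3),'F',o['contact_force'].round(1),'j',np.round(o['joint_pos'],2),'t',o['time'])
E
python3 -c "
from h import *
loc()"
```

```text
toolth 0.772 rho 189.5 n 32.5 th if n=27 0.743 F [-0.3 -0.6 -0.8] j [-0.57 -0.01  1.91 -0.    1.24 -1.32] t 8.65
```

Run:
```python
from h import *
import cv2
a=cams.grab_frame('side')[140:340,235:435]; b=cams.grab_frame('scene')[60:260,225:425]
cv2.imwrite('pics/e.png',cv2.resize(np.hstack([a,b]),None,fx=2,fy=2,interpolation=cv2.INTER_CUBIC))
```

```text
(no output)
```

View pics/e.png

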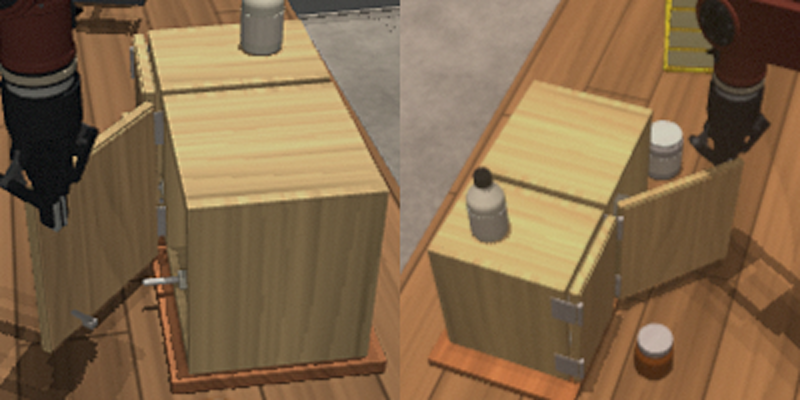

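The side view shows the closed fingertip at (55,210) behind the free edge, with the door swinging out to about 0.74 rad. I'll continue the arc.

>>> {"op": "carry_out", "data": {"increments": [[[-0.007,0,-0.001,0,2,0,1],[-0.007,0,-0.001,0,2,0,1],[-0.007,0,-0.001,0,2,0,1],[-0.007,0,-0.001,0,2,0,1],[-0.007,0,-0.001,0,2,0,1]]]}}

```text
time: 9.25
position: [437.3, -187.2, 220.6]
orientation: [-0.623, 0.623, -0.334, 0.335]
contact_force: [0.2, -0.3, 0.0]
finger_gap: 0.0
```

>>> {"op": "carry_out", "data": {"increments": [[[-0.0068,0,-0.001,0,2,0,1],[-0.0068,0,-0.001,0,2,0,1],[-0.0068,0,-0.001,0,2,0,1],[-0.0068,0,-0.001,0,2,0,1],[-0.0068,0,-0.001,0,2,0,1]]]}}

```text
time: 9.75
position: [416.4, -160.0, 220.6]
orientation: [-0.591, 0.591, -0.387, 0.388]
contact_force: [1.6, -0.7, -0.3]
finger_gap: 0.4
```

>>> {"op": "carry_out", "data": {"increments": [[[-0.0068,0,-0.001,0,2,0,1],[-0.0068,0,-0.001,0,2,0,1],[-0.0068,0,-0.001,0,2,0,1],[-0.0068,0,-0.001,0,2,0,1],[-0.0068,0,-0.001,0,2,0,1]]]}}

```text
time: 10.25
position: [400.4, -129.6, 220.6]
orientation: [0.555, -0.555, 0.437, -0.438]
contact_force: [0.6, -0.1, 0.4]
finger_gap: -0.0
```

```bash
python3 -c "
from h import *
loc()"
```

```text
toolth 1.295 rho 190.2 n 29.2 th if n=27 1.283 F [ 0.6 -0.1  0.4] j [-0.48 -0.22  2.1  -0.    1.26 -0.71] t 10.25
```

>>> {"op": "carry_out", "data": {"increments": [[[-0.0068,0,-0.001,0,2,0,1],[-0.0068,0,-0.001,0,2,0,1],[-0.0068,0,-0.001,0,2,0,1],[-0.0068,0,-0.001,0,2,0,1],[-0.0068,0,-0.001,0,2,0,1]]]}}

```text
time: 10.75
position: [389.9, -97.0, 220.7]
orientation: [0.515, -0.515, 0.484, -0.485]
contact_force: [-0.1, -0.7, 0.4]
finger_gap: -0.1
```

>>> {"op": "carry_out", "data": {"increments": [[[-0.0068,0,-0.001,0,2,0,1],[-0.0068,0,-0.001,0,2,0,1],[-0.0068,0,-0.001,0,2,0,1],[0,0,0,0,0,0,1]]]}}

```text
time: 11.15
position: [386.1, -76.1, 220.5]
orientation: [-0.489, 0.489, -0.51, 0.511]
contact_force: [-0.8, 0.5, -0.5]
finger_gap: -0.0
```

Run:
```python
from h import *
import cv2
loc()
for n in('side','scene'):
    print(n,proj(n,[[578.5-206*.999,-57+206*.041,248]]))
a=cams.grab_frame('side')[140:340,215:415]; b=cams.grab_frame('scene')[60:260,225:425]
cv2.imwrite('pics/f.png',cv2.resize(np.hstack([a,b]),None,fx=2,fy=2,interpolation=cv2.INTER_CUBIC))
```

```text
toolth 1.572 rho 191.4 n 27.2 th if n=27 1.571 F [-0.8  0.5 -0.5] j [-0.37 -0.29  2.15  0.    1.27 -0.33] t 11.15
side [[217.35056979 195.91086664]]
scene [[406.7319865  183.45287002]]
```

View pics/f.png

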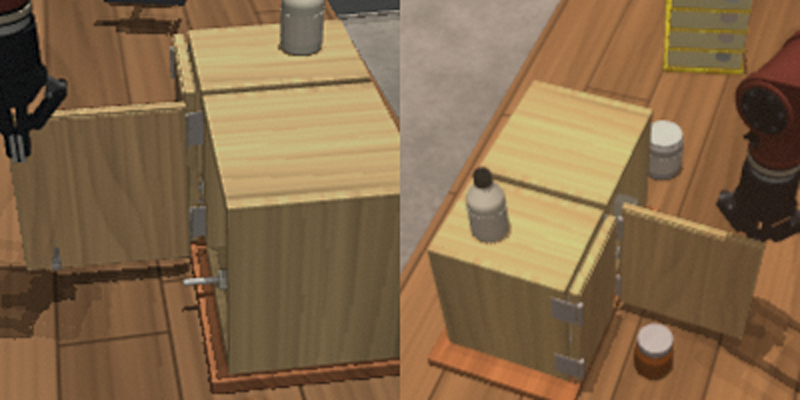

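The side view shows the door about square, with the fingertip at (15,150). In the scene half the free top corner is near (762,243), against a prediction of (763,247) for 1.57 rad. The jar, tin, oil and narrow door are unchanged, so I'll retreat.

>>> {"op": "carry_out", "data": {"increments": [[[0.008,0,0,0,0,0,1],[0.015,0,0,0,0,0,1],[0.025,0,0,0,0,0,1],[0.025,0,0,0,0,0,1],[0.01,-0.03,0,0,0,0,1]]]}}

```text
time: 11.75
position: [379.4, -160.3, 246.6]
orientation: [0.487, -0.49, 0.514, -0.508]
contact_force: [-0.6, -0.4, -0.9]
finger_gap: 0.0
```

>>> {"op": "carry_out", "data": {"increments": [[[0,-0.04,0,0,0,0,1],[0,-0.04,0,0,0,0,1],[0,-0.02,0,0,0,0,1],[0,0,0,0,0,0,1],[0,0,0,0,0,0,1]]]}}

```text
time: 12.25
position: [382.1, -160.0, 350.1]
orientation: [-0.489, 0.489, -0.511, 0.511]
contact_force: [-0.5, 0.6, -0.9]
finger_gap: 0.0
```

Run:
```python
from h import *
import cv2
loc()
a=cams.grab_frame('side')[140:400,195:435]; b=cams.grab_frame('scene')[60:320,205:425]
cv2.imwrite('pics/g.png',cv2.resize(np.hstack([a,b]),None,fx=1.7,fy=1.7,interpolation=cv2.INTER_CUBIC))
```

```text
toolth 1.574 rho 191.6 n 111.6 th if n=27 1.169 F [-0.5  0.6 -0.9] j [-0.57 -0.33  1.94 -0.    1.52 -0.52] t 12.25
```

View pics/g.png

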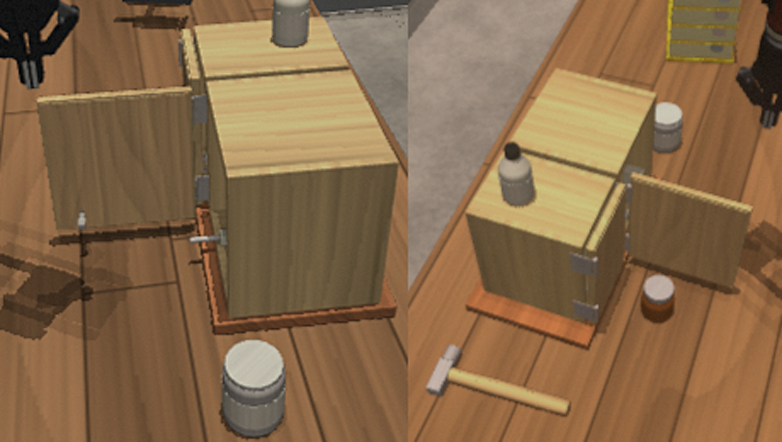

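The door stays square. Its free top corner reads (406,182) in scene, against a predicted (407,183). The gripper is clear and everything else is in place.

```bash
python3 -c "
from rig import order
print(order.hand_in())"
```

```text
the job is handed in; nothing more can be done
None
```

The wide cupboard's door is open about square to the front, and I handed the job in after about 12.4 s of the 53 s allowed.

- **Press:** I pushed with closed fingertips about 18 mm from the free edge, up to 6.8 N and roughly 4 mm in. When I backed off, the catch let go and the door sprang ajar.
- **Swing:** I put the closed fingertip behind the free edge, swung the door along its arc to about 1.55–1.57 rad, then moved sideways and up to clear it. The measured force never rose clearly above noise during the swing, so I confirmed from the pictures that the door was moving.
- **Last checks:** After the retreat, the door's free top corner was within about 1 px of where a square door should be. The narrow door was shut, and the jar, oil, hammer and tin looked undisturbed. The gripper touched nothing, with only about 1 N of sensor noise.

No check failed. The only disagreement was small: the ajar edge sat about 5 mm further in than I had calculated, which made no difference.

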